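# Turn the bottle carousel and put the small bottle on the scale

## Robot

A 6-joint arm with a two-finger parallel gripper is mounted at the origin on a cart in front of the work surface, level with it; the furniture and walls round the work are solid. World frame = base frame: x ahead of the robot, y to its left, z up, the work surface at z = 0. Lengths are in mm, angles in rad, forces in N, time in s.
With the tool pointing down it reaches from about 350 to 875 mm from the base axis. Payload 4.2 kg.
Tool frame: the origin (TCP) lies midway between the tips of the shut fingers; the grasp point (between the pads) lies 19 mm behind it (arm.tcp_to_grasp is the distance from the TCP to the grasp point, in mm); z points along the fingers, y is the line along which they close (so a half turn about z gives the same grasp; the last joint's range is limited). The gripper opens to 85 mm and grips with 20 to 120 N. Pads are 22 mm wide; open, the fingers measure 114 mm over their backs; the gripper's body (76 mm by 85 mm) begins 54 mm behind the grasp point. The pads swing forward as they close: fully open they stand 13 mm farther back than shut.
Start: joints at [1.427, 0.385, 0.008, 0, -1.194, -0.259], TCP at [244.964, 574.971, 231.312] pointing down, gripper open.
Joint ranges: [-3.14, 3.14], [-1.21, 2.06], [-1.07, 1.41], [-3.16, 2.05], [-2.99, -0.16], [-3.1, 3.1]. Speed limits (rad/s): [2.79, 2.79, 3.14, 3.14, 3.14, 3.14].

## Interface

Orientations are given as a unit quaternion [x, y, z, w].
In Python, from bench import arm, imaging, job, models gives the robot as it stands.
- The arm moves only by the tool arm_command, never from a script. Its argument "rows" is a list of rows, each an object with "grip": the opening, from 0 (shut) to 1 (fully open); "linear": the shift along the tool's x, y, z in mm, a list of three; "rot": the turn, a rotation vector about the tool's x, y, z in rad, a list of three. In form: [{"grip": grip, "linear": [tx, ty, tz], "rot": [rx, ry, rz]}, ...]. A call has 1 to 10 rows; each row is the pose to reach, as a shift and turn from the pose commanded when the call began, along the tool's axes at that moment; what a row does not reach only later rows make up. A row lasts 1/8 s, in which the tool goes at most 62.5 mm and 10.7 degrees, less where a joint would pass 70% of its speed; a pose out of reach is approached as far as the arm can. A call with a gripper value outside its range is refused whole. The fingers move at their own pace and stop on an object; the grip force is fixed at half the most. Time passes only in rows, so rows that repeat a pose let the fingers close. It gives the time, the measured TCP pose, the force, the opening and the grip force at its end, in the units of the state.
- arm.read_state(): the state, without advancing time (a new reading comes with each control period).
- imaging.get_image(name): name is "scene" or "top" or "wrist"; returns a dict with "frame" (480x640x3 uint8, red, green, blue), "fx", "fy", "cx", "cy" (pixels), "extrinsics" (4x4, takes a point from world to camera coordinates); the wrist camera has in their place "T_tool_cam" (4x4, takes a point from camera to tool coordinates, whose origin is the TCP and whose axes are the flange's). Camera axes: x right, y down, z forward; pixel columns grow to the right and rows downward; lengths in mm; the calibration is good to about 2 mm. A picture is of the moment at which its call begins: read the wrist's pose just before it. There is no depth.
- job.job_done(): hands the job in; it is judged then, once.
Trained networks look in a picture, given as the dict that the camera call returned (one of the last four; its "shot" number tells which), for a name from the list of things; names that differ only in an ending like _2 or _b are one class to them, and where a whole thing is asked for, a point or a joint stands for the part that bears it (a point fixed in the world has none). Each returns a list of dicts, best first, with "score" (0 to 1); they miss things now and then, are a little off and sometimes report something else, mostly with a low value. They report only what shows in the picture. A call takes as long as a camera call. They do not tell look-alikes from the thing itself.
- models.spot_in(picture, query): "rect" ([left, top, right, bottom] in pixels, round what is visible of it).
- models.tip_of(picture, query): "pixel" ([column, row] in pixels: a listed point, or the origin of a listed thing).
The state is a dict: "clock": time; "joints": joint angles; "joint_vel": joint speeds; "joint_efforts": joint torques, N m; "position": TCP position; "ee_rot": TCP orientation; "contact_force": force on the tool from outside, world axes, zero at the start; "wrist_torque": the same for the moment, N m; "gripper_width": finger opening in mm; "grasp_force": force on a finger pad.
Only numpy, scipy, OpenCV 4.12 (cv2) and the standard library are available. Lean on these libraries where they do the work, as an engineer would, in place of code of your own. Each camera call takes 0.05 s, during which the arm holds its last target. There are 200 camera calls.

## Task

Turn the crank on top of the bottle carousel until the pocket with the small scent bottle faces squarely out of the open front. Take the small bottle out from under the roof and, keeping it upright, set it down standing in the middle of the open pocket scale's weighing plate, without letting go of it above the plate. Leave the carousel's other containers standing in their pockets.

Things in the scene. Friction and masses are not known exactly. Their poses are not given: they have to be found in the camera images.
- housing: Fixed plywood housing of the bottle carousel, 260 x 260 mm in plan, 170 mm high; origin on the turning axis at table height, x from the open front to the back wall, z up. Base plate 12 mm thick. Back wall; side walls 8 mm thick, from 10 mm in front of the axis back to the rear. Place varies, yaw up to 20 degrees.
- carousel_axis (a point): Point on the roof's upper face, 170 mm above the table, on the vertical turning axis; axes as the housing. The roof is 10 mm thick (underside 160 mm above the table) and reaches from 130 mm behind the axis to only 80 mm in front of it.
- platter (a joint): Turn of the wooden platter about the axis since the start (rad, anticlockwise from above +, 0 at the start), endless both ways, friction about 0.06 N m, stays where left. 236 mm across, upper face 24 mm above the table, four pockets 90 degrees apart centred 80 mm from the axis, lips 6 mm high. The steel crank above the roof turns it one to one.
- knob_centre (a point): Middle of the crank's black upright round knob: 45 mm from the axis, 212 mm above the table, 20 to 25 mm thick, reaching 184 to 236 mm above the table. It spins freely on its arm, so it can be pinched from above and led round its circle without turning the hand. Arm and knob point to the small pocket, on the same side of the axis.
- small_pocket (a point): Centre of the floor of the small pocket (43 mm across inside), 80 mm from the axis, 24 mm above the table, in which the small bottle starts, turned at least 60 degrees away from the front.
- bottle_centre (a point): Centre, half-way up, of the small amber scent bottle with black cap: 38 mm across, 78 mm tall, 40 to 85 g, the smallest bottle; z is its long axis, up. Straight body, fit to grasp, up to about 50 mm above its foot. At the front its back half is under the roof (underside 97 mm above its centre), so the gripper is best tilted 30 to 45 degrees, leaning out toward the open front.
- scale_plate (a point): Centre of the upper face of the weighing plate of the black pocket scale: 70 mm (along x) by 74 mm (along y), 18 mm above the table. The scale body is 84 x 130 mm, fixed to the table, its lid folded back flat on the +x side; the keys beside the plate (-y side) are 2 mm lower.
- tall_bottle: Amber scent bottle with black cap in the carousel, 61 mm across, 121 mm tall; origin at the centre of its foot, z up. Stays.
- mid_bottle: Amber scent bottle with black cap in the carousel, 61 mm across, 104 mm tall; origin at the centre of its foot, z up. Stays.
- jar: Low screw-lid jar in the carousel, 55 mm across, 50 mm tall; origin at the centre of its foot, z up. Stays.
- small_bottle: The same small bottle; origin at the centre of its foot, z up.
Things that resemble listed ones, but are neither listed nor needed, are in the scene too. What is shaped like the mid_bottle but turquoise is not meant.

How it is judged (in metres and radians):
On the way, in this order (a step that is already met when the one before it is completed fails the run):
1. The small pocket, with the small bottle in it, faces the open front to within about 13 degrees and stays there (x of small_pocket in the frame of carousel_axis below -0.07 m and y of small_pocket in the frame of carousel_axis between -0.018 and 0.018 m and horizontal distance between bottle_centre and small_pocket below 0.01 m), for 0.4 s.
2. The small bottle, still in the fingers, stands upright on the middle of the scale's plate (or less than 8 mm above it) (horizontal distance between bottle_centre and scale_plate below 0.022 m and z of bottle_centre in the frame of scale_plate between 0.03 and 0.047 m and angle between bottle_centre's own z axis and vertical below 0.12 rad and contact force between the fingers and small_bottle above 0.3 N), for 0.05 s.
At the end, for the whole second after the job is handed in: The small bottle stands upright (within 7 degrees) and at rest on the scale's weighing plate, its centre within 22 mm of the plate's centre, and the other three containers stand upright in their pockets in the carousel (horizontal distance between bottle_centre and scale_plate below 0.022 m and z of bottle_centre in the frame of scale_plate between 0.03 and 0.047 m and angle between bottle_centre's own z axis and vertical below 0.12 rad and linear speed of small_bottle below 0.03 m/s and angle between each of tall_bottle, mid_bottle, jar's own z axis and vertical below 0.15 rad and height (world z) of tall_bottle between 0.018 and 0.029 m and height (world z) of mid_bottle between 0.018 and 0.029 m and height (world z) of jar between 0.018 and 0.029 m); the robot touches nothing.
It fails at once if The small bottle is tipped by more than 30 degrees (angle between bottle_centre's own z axis and vertical above 0.524 rad).
It fails at once if Another container of the carousel is knocked over (angle between any of tall_bottle, mid_bottle, jar's own z axis and vertical above 0.4 rad).
It also fails if it takes over 58 s, if anything falls off the work surface, if the arm or the gripper's body presses on something with over 40 N, if the wrist force passes 120 N, or if a joint passes its speed limit or range.

## Working session

There is one attempt and no reset: what is moved stays moved. The work goes in short steps, Python scripts to look and compute and a tool call to move; the robot and the scene stay as the last step left them, time stands still between calls to the robot, and variables do not carry over. Pictures are saved under pics/ and viewed, at most 11 in all, crops included, and the job is handed in when it is done.

Besides the shell and the picture viewer there is one more tool, called after ">>>" by a JSON object that holds its "fn" and its "kwargs". arm_command: Moves the arm, as the interface text tells. Its arguments: {"type":"object","properties":{"rows":{"type":"array"}},"required":["rows"]}

```bash
mkdir -p pics; cat > h.py <<'E'
import numpy as np, cv2
from bench import arm, imaging, job, models
from scipy.spatial.transform import Rotation as R
def cam(name):
    s=arm.read_state(); p=imaging.get_image(name)
    if name=='wrist':
        T=np.eye(4);T[:3,:3]=R.from_quat(s['ee_rot']).as_matrix();T[:3,3]=s['position']
        E=np.linalg.inv(T@np.array(p['T_tool_cam']))
    else: E=np.array(p['extrinsics'])
    p['E']=E
    return p
def save(p,fn,marks=()):
    im=p['frame'][:,:,::-1].copy()
    for m in marks: cv2.drawMarker(im,(int(m[0]),int(m[1])),(0,0,255),0,10,1)
    cv2.imwrite(fn,im)
def proj(p,X):
    c=p['E'][:3,:3]@np.array(X)+p['E'][:3,3]; return np.array([p['fx']*c[0]/c[2]+p['cx'],p['fy']*c[1]/c[2]+p['cy']])
def ray(p,px):
    d=np.array([(px[0]-p['cx'])/p['fx'],(px[1]-p['cy'])/p['fy'],1]); Ri=p['E'][:3,:3].T
    d=Ri@d; return -Ri@p['E'][:3,3], d/np.linalg.norm(d)
def onz(p,px,z):
    o,d=ray(p,px); return o+d*(z-o[2])/d[2]
def tri(obs):
    A=np.zeros((3,3));b=np.zeros(3);L=[]
    for p,px in obs:
        o,d=ray(p,px);M=np.eye(3)-np.outer(d,d);A+=M;b+=M@o;L.append((o,d))
    X=np.linalg.solve(A,b); return X,[np.linalg.norm(np.cross(X-o,d)) for o,d in L]
E
cat > a.py <<'E'
from h import *
np.set_printoptions(precision=1,suppress=True)
s=arm.read_state();print(s['ee_rot'],s['gripper_width'],arm.tcp_to_grasp)
ps={n:cam(n) for n in ('scene','top')}
for n,p in ps.items():
    save(p,f'pics/{n}0.png'); o,_=ray(p,(320,240)); print(n,o)
    for q in ('housing','carousel_axis','knob_centre','small_pocket','bottle_centre','scale_plate','tall_bottle','mid_bottle','jar'):
        print(n,q,[(np.array(r['pixel']),round(r['score'],2)) for r in models.tip_of(p,q)[:3]])
E
python3 a.py
```

```text
[ 1.  -0.2 -0.   0. ] 85.66797547936969 18.700000000000003
scene [-397.  -413.3  629.5]
scene housing [(array([414.6, 310. ]), 0.51)]
scene carousel_axis [(array([271.2, 195.4]), 0.81)]
scene knob_centre []
scene small_pocket [(array([262.1, 236.6]), 0.64), (array([263.2, 223.6]), 0.62)]
scene bottle_centre [(array([263.1, 224.1]), 0.94)]
scene scale_plate [(array([415.4, 312.4]), 0.77)]
scene tall_bottle [(array([303.8, 246.2]), 0.7), (array([244.2, 260.1]), 0.21)]
scene mid_bottle [(array([261.3, 319.2]), 0.87), (array([286.9, 266.7]), 0.79)]
scene jar [(array([244.6, 260.3]), 0.64)]
top [ 25.6 -78.2 809. ]
top housing []
top carousel_axis [(array([230.8, 203.2]), 0.79)]
top knob_centre [(array([214.3, 175.1]), 0.78)]
top small_pocket [(array([219.3, 233.5]), 0.73)]
top bottle_centre []
top scale_plate [(array([405.2, 317.8]), 0.65), (array([231.6, 203.7]), 0.3)]
top tall_bottle [(array([267.9, 234.4]), 0.7)]
top mid_bottle [(array([263. , 275.2]), 0.92), (array([259.9, 362.2]), 0.69)]
top jar [(array([208.4, 273.8]), 0.91)]
```

View pics/scene0.png

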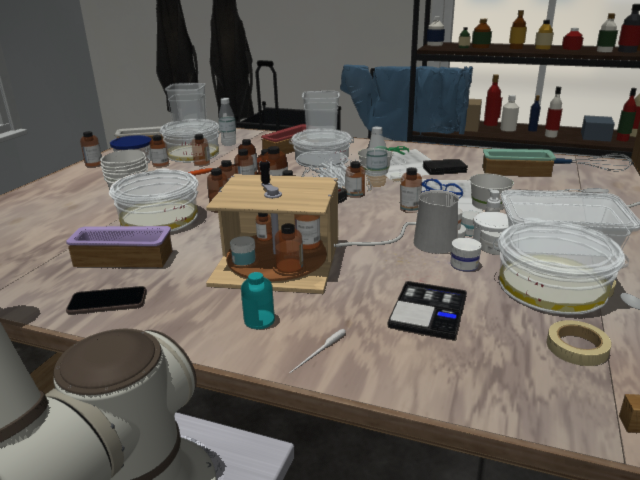

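View pics/top0.png

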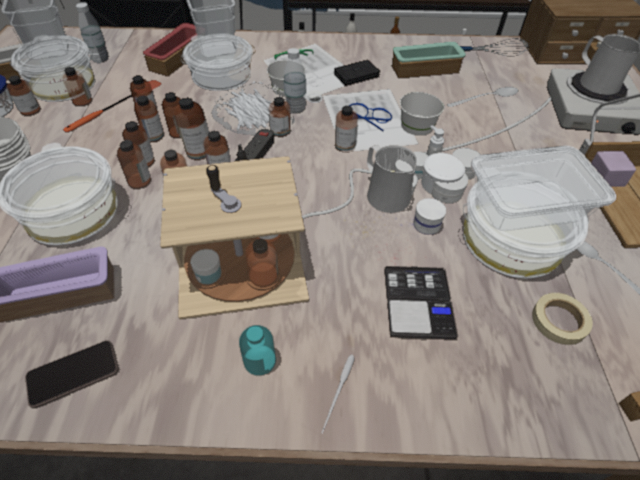

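```bash
cat > b.py <<'E'
from h import *
np.set_printoptions(precision=1,suppress=True)
S,T=cam('scene'),cam('top')
print('axis',tri([(S,(271.2,195.4)),(T,(230.8,203.2))]),onz(T,(230.8,203.2),170),onz(S,(271.2,195.4),170))
print('scale',tri([(S,(415.4,312.4)),(T,(405.2,317.8))]),onz(T,(405.2,317.8),18))
print('knob top',onz(T,(214.3,175.1),212))
print('bottle scene',onz(S,(263.1,224.1),63))
print('mid',onz(T,(263,275.2),24),onz(S,(286.9,266.7),24),'tall',onz(S,(303.8,246.2),24),'jar',onz(T,(208.4,273.8),24),onz(S,(244.6,260.3),24))
E
python3 b.py
```

```text
axis (array([655. ,  92.9, 167.9]), [np.float64(2.6136096607401416), np.float64(2.6136096607401256)]) [655.   90.4 170. ] [647.   91.8 170. ]
scale (array([ 512.9, -260.4,   13.9]), [np.float64(7.584563333486963), np.float64(7.584563333486849)]) [ 505.3 -252.7   18. ]
knob top [687.1 121.2 212. ]
bottle scene [711.7 149.7  63. ]
mid [593.   32.8  24. ] [596.5  39.6  24. ] tall [702.1  40.4  24. ] jar [592.6 145.9  24. ] [594.5 144.   24. ]
```

The scene shows the housing with its open front towards the robot, and the crank knob at top-view pixel (213,178) pointing back-left. The scale's white plate is at (410,318). Next: the housing yaw and a refined plate position.

```bash
cat > c.py <<'E'
from h import *
np.set_printoptions(precision=1,suppress=True)
S,T=cam('scene'),cam('top')
for p,n,box,h in((T,'top',(380,290,445,345),18),(S,'scene',(385,295,445,335),18)):
    g=p['frame'].astype(int); x0,y0,x1,y1=box; sub=g[y0:y1,x0:x1]
    m=((sub.min(2)>140)&(sub.max(2)-sub.min(2)<25)).astype(np.uint8)
    k,l,st,ce=cv2.connectedComponentsWithStats(m); i=1+np.argmax(st[1:,4])
    cn=cv2.findContours((l==i).astype(np.uint8),0,2)[0][0][:,0]+[x0,y0]
    W=np.array([onz(p,c,h)[:2] for c in cn],np.float32)
    print(n,st[i],cv2.minAreaRect(W))
c=[onz(T,q,12) for q in((181,311),(307,299))];print('base front',c,np.degrees(np.arctan2(*(c[0]-c[1])[[0,1]])))
c=[onz(T,q,170) for q in((163,243),(304,234))];print('roof front',c, np.degrees(np.arctan2(*(c[0]-c[1])[[0,1]])))
c=[onz(S,q,12) for q in((209,283),(325,291))];print('base front S',c,np.degrees(np.arctan2(*(c[0]-c[1])[[0,1]])))
crop=cv2.resize(T['frame'][150:320,150:320,::-1],None,fx=3.5,fy=3.5,interpolation=2);cv2.imwrite('pics/crop.png',crop)
s=arm.read_state();print(R.from_quat(s['ee_rot']).as_matrix())
E
python3 c.py
```

```text
top [  10   11   41   32 1174] ((509.90936279296875, -261.6155090332031), (70.02884674072266, 73.66698455810547), 0.004742399789392948)
scene [  6   6  43  25 738] ((511.618408203125, -260.96856689453125), (71.85324096679688, 68.27490234375), 89.62126922607422)
base front [array([509.2, 187.5,  12. ]), array([545.8, -59.9,  12. ])] -8.43167623619794
roof front [array([551.5, 196.4, 170. ]), array([581.9, -53.1, 170. ])] -6.95459696824491
base front S [array([497.1, 181.7,  12. ]), array([544. , -69.3,  12. ])] -10.58987955448723
[[ 0.9 -0.4  0. ]
 [-0.4 -0.9  0. ]
 [ 0.  -0.  -1. ]]
```

View pics/crop.png

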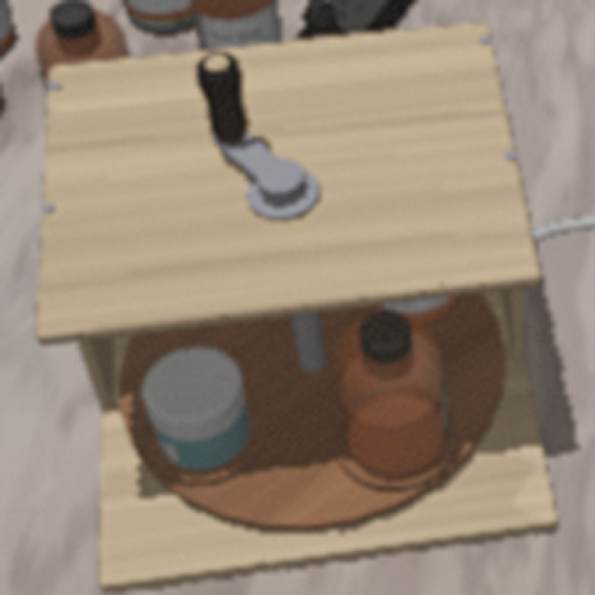

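The crop shows the crank hub at about (285,188) and the knob running from its top at (220,62) to its base at (230,135). The jar is front-left, the mid bottle front-right, and the tall one is behind it.

```bash
cat >> h.py <<'E'
def rows(pos,Rm):
    "shift and turn from the commanded pose (approx. measured) to world TCP pose"
    s=arm.read_state();R0=R.from_quat(s['ee_rot'])
    return R0.inv().apply(np.array(pos)-s['position']).round(1),(R0.inv()*R.from_matrix(Rm)).as_rotvec().round(3)
def tool(yaw,tilt):
    "tool x along housing x (heading yaw), leaning back by tilt"
    c,s=np.cos(tilt),np.sin(tilt)
    z=np.array([s,0,-c]);x=np.array([c,0,s]);M=np.column_stack([x,np.cross(z,x),z])
    return R.from_euler('z',yaw).as_matrix()@M
E
cat > d.py <<'E'
from h import *
from scipy.optimize import least_squares
np.set_printoptions(precision=2,suppress=True)
T=cam('top')
px=np.array([(38,335),(541,278),(486,25),(50,70),(102,585),(556,521)])/3.5+150-.36
L=np.array([(-80,130,170),(-80,-130,170),(130,-130,170),(130,130,170),(-130,130,12),(-130,-130,12)])
f=lambda v:np.concatenate([proj(T,R.from_euler('z',v[2]).apply(l)+[v[0],v[1],0])-q for l,q in zip(L,px)])
r=least_squares(f,[650,90,.147]);v=r.x;print(v,r.fun)
for q,z in (((285,188),178),((222,66),236),((230,135),184)): 
    w=onz(T,np.array(q)/3.5+150-.36,z);print(w,np.linalg.norm(w[:2]-v[:2]),np.degrees(np.arctan2(*(w[:2]-v[:2])[::-1])))
print(imaging.get_image('wrist')['T_tool_cam'])
print(rows([670,110,330],tool(v[2],0)))
E
python3 d.py
```

```text
[647.98  88.93   0.2 ] [-0.85  0.92  0.79 -0.58  0.65 -1.23 -0.22 -1.13 -0.91  0.51  0.66  0.35]
[646.78  87.75 178.  ] 1.6872197640150972 -135.22916543111063
[678.45 118.45 236.  ] 42.425874220883735 44.08949388561799
[680.68 122.29 184.  ] 46.71518926204224 45.56609020851173
[[  -0.     -0.96   -0.28   69.37]
 [   1.     -0.     -0.     -0.99]
 [  -0.     -0.28    0.96 -143.94]
 [   0.      0.      0.      1.  ]]
(array([573.3, 261.1, -98.7]), array([ 0. ,  0. , -0.6]))
```

```bash
python3 -c "
from h import *
print(rows([670,110,340],tool(.18+np.pi,0)))"
```

```text
(array([ 573.3,  261.1, -108.7]), array([ 0.   , -0.   ,  2.559]))
```

>>> {"fn": "arm_command", "kwargs": {"rows": [{"grip":0.7,"linear":[573,261,-109],"rot":[0,0,2.559]},{"grip":0.7,"linear":[573,261,-109],"rot":[0,0,2.559]},{"grip":0.7,"linear":[573,261,-109],"rot":[0,0,2.559]},{"grip":0.7,"linear":[573,261,-109],"rot":[0,0,2.559]},{"grip":0.7,"linear":[573,261,-109],"rot":[0,0,2.559]},{"grip":0.7,"linear":[573,261,-109],"rot":[0,0,2.559]},{"grip":0.7,"linear":[573,261,-109],"rot":[0,0,2.559]},{"grip":0.7,"linear":[573,261,-109],"rot":[0,0,2.559]},{"grip":0.7,"linear":[573,261,-109],"rot":[0,0,2.559]},{"grip":0.7,"linear":[573,261,-109],"rot":[0,0,2.559]}]}}

```text
clock: 2.55
position: [661.6, 118.8, 338.4]
ee_rot: [-0.416, 0.909, -0.0, 0.0]
contact_force: [0.9, 1.8, -0.0]
gripper_width: 59.8
grasp_force: 0.0
```

```bash
python3 -c "
from h import *
print(arm.read_state()['joints'],rows([670,110,340],tool(.18+np.pi,0)))"
```

```text
[ 4.17699029e-01  4.24817612e-01  3.31843894e-01  2.17382496e-05
 -1.47736665e+00 -1.13073807e+00] (array([  1.2, -12.1,  -1.6]), array([-0.   ,  0.   ,  0.678]))
```

>>> {"fn": "arm_command", "kwargs": {"rows": [{"grip":0.7,"linear":[0,-12,0],"rot":[0,0,0.678]},{"grip":0.7,"linear":[0,-12,0],"rot":[0,0,0.678]},{"grip":0.7,"linear":[0,-12,0],"rot":[0,0,0.678]},{"grip":0.7,"linear":[0,-12,0],"rot":[0,0,0.678]},{"grip":0.7,"linear":[0,-12,0],"rot":[0,0,0.678]},{"grip":0.7,"linear":[0,-12,0],"rot":[0,0,0.678]}]}}

```text
clock: 3.3
position: [669.6, 112.7, 337.9]
ee_rot: [-0.094, 0.996, 0.0, -0.0]
contact_force: [-0.6, 0.4, -0.4]
gripper_width: 60.2
grasp_force: 0.0
```

```bash
cat > e.py <<'E'
from h import *
np.set_printoptions(precision=1,suppress=True)
s=arm.read_state();print(s['position'],s['joints'])
p=cam('wrist');save(p,'pics/w1.png')
for q in ('carousel_axis','knob_centre','bottle_centre'):
    for r in models.tip_of(p,q)[:2]: print(q,r['pixel'],r['score'],onz(p,r['pixel'],{'carousel_axis':170,'knob_centre':212}.get(q,63)))
E
python3 e.py
```

```text
[669.6 112.7 337.9] [ 0.4  0.4  0.4 -0.  -1.5 -1.8]
carousel_axis [298.0, 188.1] 0.72 [650.4  89.4 170. ]
```

View pics/w1.png

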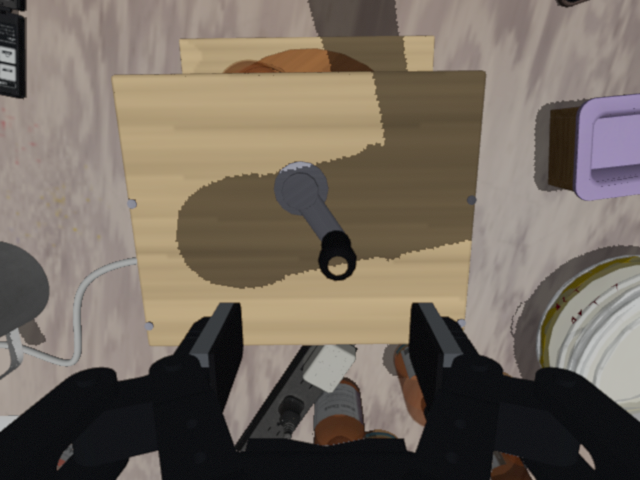

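The wrist view shows the roof corners at (113,76), (485,71), (466,341) and (150,346). The hub is at (301,186) and the knob top at (337,265).

```bash
cat > f.py <<'E'
from h import *
from scipy.optimize import least_squares
np.set_printoptions(precision=2,suppress=True)
p=cam('wrist');T=cam('top')
pw=np.array([(485,71),(113,76),(150,346),(466,341)])
pt=np.array([(38,335),(541,278),(486,25),(50,70),(102,585),(556,521)])/3.5+150-.36
L=np.array([(-80,130,170),(-80,-130,170),(130,-130,170),(130,130,170),(-130,130,12),(-130,-130,12)])
def f(v,sel):
    o=[]
    g=lambda l:R.from_euler('z',v[2]).apply(l)+[v[0],v[1],0]
    if 'w' in sel:o+=[proj(p,g(l))-q for l,q in zip(L,pw)]
    if 't' in sel:o+=[proj(T,g(l))-q for l,q in zip(L,pt)]
    return np.concatenate(o)
for sel in ('w','wt'):
    r=least_squares(f,[650,90,.18],args=(sel,));v=r.x;print(sel,v,abs(r.fun).max())
print('hub',onz(p,(301,186),176))
c=v[:2]
for q,z in (((337,267),236),):
    w=onz(p,q,z);print('knob',w,np.linalg.norm(w[:2]-c),np.degrees(np.arctan2(*(w[:2]-c)[::-1])))
X=tri([(p,(337,267)),(T,np.array((220,62))/3.5+150-.36)]);print('knob top tri',X)
E
python3 f.py
```

```text
w [650.07  92.7    0.2 ] 3.3312924831727173
wt [649.91  92.07   0.2 ] 3.7498419916764476
hub [647.56  91.51 176.  ]
knob [683.36 123.51 236.  ] 45.90764301158389 43.2303812699236
knob top tri (array([684.89, 122.49, 232.73]), [np.float64(1.3901640969344844), np.float64(1.3901640969344757)])
```

```bash
cat > g.py <<'E'
from h import *
O=tool(.2+np.pi,0)
print(rows([683,123,270],O),rows([683,123,203],O))
# circle shifts from the start angle, in tool axes
A=np.radians(43.8);B=np.radians(191.5);D=(B-A)/20
k=lambda a:45*np.array([np.cos(a),np.sin(a),0])
for s in (0,10):print([(O.T@(k(A+D*(s+i))-k(A+D*s))).round(1).tolist()[:2] for i in range(1,11)])
E
python3 g.py
```

```text
(array([-15.1,   7.7,  67.9]), array([ 0.   , -0.   , -0.014])) (array([-15.1,   7.7, 134.9]), array([ 0.   , -0.   , -0.014]))
[[3.4, 4.7], [7.4, 8.9], [11.9, 12.6], [16.8, 15.6], [22.1, 18.0], [27.6, 19.7], [33.3, 20.7], [39.1, 20.9], [44.9, 20.4], [50.6, 19.1]]
[[5.5, -2.0], [10.6, -4.6], [15.4, -7.9], [19.7, -11.8], [23.4, -16.2], [26.6, -21.1], [29.1, -26.3], [31.0, -31.8], [32.1, -37.5], [32.5, -43.2]]
```

>>> {"fn": "arm_command", "kwargs": {"rows": [{"grip":0.7,"linear":[-15,8,68],"rot":[0,0,0]},{"grip":0.7,"linear":[-15,8,68],"rot":[0,0,0]},{"grip":0.7,"linear":[-15,8,110],"rot":[0,0,0]},{"grip":0.7,"linear":[-15,8,135],"rot":[0,0,0]},{"grip":0.7,"linear":[-15,8,135],"rot":[0,0,0]},{"grip":0.15,"linear":[-15,8,135],"rot":[0,0,0]},{"grip":0.15,"linear":[-15,8,135],"rot":[0,0,0]},{"grip":0.15,"linear":[-15,8,135],"rot":[0,0,0]},{"grip":0.15,"linear":[-15,8,135],"rot":[0,0,0]},{"grip":0.15,"linear":[-15,8,135],"rot":[0,0,0]}]}}

```text
clock: 4.85
position: [683.8, 123.0, 205.7]
ee_rot: [-0.093, 0.996, -0.0, 0.002]
contact_force: [-0.9, -1.4, 7.1]
gripper_width: 22.3
grasp_force: 58.5
```

>>> {"fn": "arm_command", "kwargs": {"rows": [{"grip":0.15,"linear":[3.4,4.7,0],"rot":[0,0,0]},{"grip":0.15,"linear":[7.4,8.9,0],"rot":[0,0,0]},{"grip":0.15,"linear":[11.9,12.6,0],"rot":[0,0,0]},{"grip":0.15,"linear":[16.8,15.6,0],"rot":[0,0,0]},{"grip":0.15,"linear":[22.1,18,0],"rot":[0,0,0]},{"grip":0.15,"linear":[27.6,19.7,0],"rot":[0,0,0]},{"grip":0.15,"linear":[33.3,20.7,0],"rot":[0,0,0]},{"grip":0.15,"linear":[39.1,20.9,0],"rot":[0,0,0]},{"grip":0.15,"linear":[44.9,20.4,0],"rot":[0,0,0]},{"grip":0.15,"linear":[50.6,19.1,0],"rot":[0,0,0]}]}}

```text
clock: 6.1
position: [632.0, 131.4, 205.7]
ee_rot: [-0.093, 0.996, -0.001, 0.004]
contact_force: [5.2, -6.3, 5.0]
gripper_width: 22.4
grasp_force: 58.8
```

>>> {"fn": "arm_command", "kwargs": {"rows": [{"grip":0.15,"linear":[5.5,-2,0],"rot":[0,0,0]},{"grip":0.15,"linear":[10.6,-4.6,0],"rot":[0,0,0]},{"grip":0.15,"linear":[15.4,-7.9,0],"rot":[0,0,0]},{"grip":0.15,"linear":[19.7,-11.8,0],"rot":[0,0,0]},{"grip":0.15,"linear":[23.4,-16.2,0],"rot":[0,0,0]},{"grip":0.15,"linear":[26.6,-21.1,0],"rot":[0,0,0]},{"grip":0.15,"linear":[29.1,-26.3,0],"rot":[0,0,0]},{"grip":0.15,"linear":[31,-31.8,0],"rot":[0,0,0]},{"grip":0.15,"linear":[32.1,-37.5,0],"rot":[0,0,0]},{"grip":0.15,"linear":[32.5,-43.2,0],"rot":[0,0,0]}]}}

```text
clock: 7.35
position: [607.5, 85.3, 205.7]
ee_rot: [-0.093, 0.996, 0.001, 0.003]
contact_force: [1.2, 2.0, 7.9]
gripper_width: 22.0
grasp_force: 59.1
```

>>> {"fn": "arm_command", "kwargs": {"rows": [{"grip":0.15,"linear":[0,0,0],"rot":[0,0,0]},{"grip":0.15,"linear":[0,0,0],"rot":[0,0,0]},{"grip":0.5,"linear":[0,0,0],"rot":[0,0,0]},{"grip":0.5,"linear":[0,0,0],"rot":[0,0,0]},{"grip":0.5,"linear":[0,0,0],"rot":[0,0,0]},{"grip":0.5,"linear":[0,0,-60],"rot":[0,0,0]},{"grip":0.5,"linear":[30,0,-80],"rot":[0,0,0]},{"grip":0.5,"linear":[90,0,-80],"rot":[0,0,0]},{"grip":0.5,"linear":[140,0,-80],"rot":[0,0,0]},{"grip":0.5,"linear":[140,0,-80],"rot":[0,0,0]}]}}

```text
clock: 8.6
position: [465.0, 57.5, 283.4]
ee_rot: [-0.093, 0.996, 0.0, 0.0]
contact_force: [-0.3, 0.1, 0.2]
gripper_width: 42.7
grasp_force: 0.0
```

```bash
cat > i.py <<'E'
from h import *
np.set_printoptions(precision=1,suppress=True)
obs={}
for n in ('scene','top','wrist'):
    p=cam(n);save(p,f'pics/{n}2.png')
    for q,z in (('bottle_centre',63),('small_pocket',24),('knob_centre',212)):
        for r in models.tip_of(p,q)[:2]: print(n,q,np.array(r['pixel']),round(r['score'],2),onz(p,r['pixel'],z)); obs.setdefault(q,[]).append((p,r['pixel']))
for q in obs:
    if len(obs[q])>1: print(q,tri(obs[q]))
c=np.array([649.5,91.5]);f=c+80*np.array([-np.cos(.2),-np.sin(.2)]);print('expected',f)
E
python3 i.py
```

```text
scene bottle_centre [263.5 254.4] 0.72 [567.7  80.9  63. ]
scene small_pocket [262.3 264.7] 0.97 [588.   96.2  24. ]
scene knob_centre [270.3 183.4] 0.6 [614.2  76.2 212. ]
top bottle_centre [239.5 273.3] 0.57 [567.8  73.9  63. ]
top small_pocket [239.5 284.5] 0.89 [568.1  78.2  24. ]
top knob_centre [228.7 207.8] 0.55 [602.1  81.4 212. ]
wrist bottle_centre [322.7 312.3] 0.64 [568.6  75.4  63. ]
wrist small_pocket [326.  296.1] 0.57 [568.3  78.5  24. ]
bottle_centre (array([565.6,  75.8,  65.7]), [np.float64(3.583594710075841), np.float64(2.451647582734205), np.float64(1.6844292892625565)])
small_pocket (array([557.3,  77.1,  43.1]), [np.float64(2.8682210890209725), np.float64(3.171406935167489), np.float64(2.7147286719521215)])
knob_centre (array([604.8,  77.2, 213.4]), [np.float64(5.198973648994979), np.float64(5.198973648994991)])
expected [571.1  75.6]
```

View pics/top2.png

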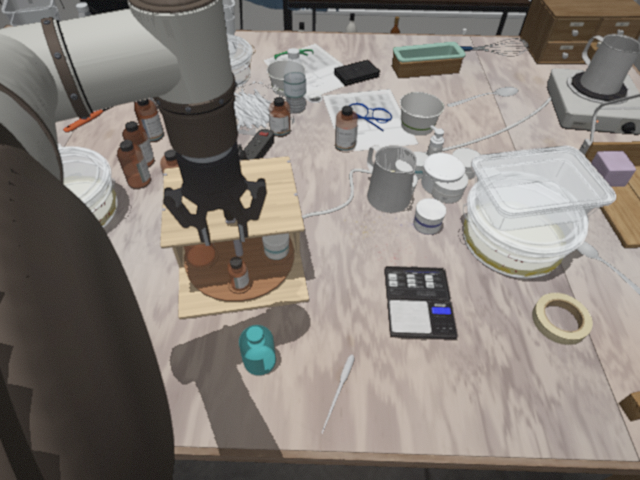

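The small bottle now faces the open front at about (568.5,75.5), top-view pixel (238,275). The turquoise look-alike stands in front of it, so I'll locate that before approaching.

```bash
cat > j.py <<'E'
from h import *
np.set_printoptions(precision=1,suppress=True)
S,T=cam('scene'),cam('top')
print(onz(S,(261.3,319.2),0),onz(T,(259.9,362.2),0))
for z in (100,): print('cap',onz(S,(258,278),z),onz(T,(257,331),z))
print(arm.read_state()['joints'])
b=np.array([568.5,75.5,24+40])
for yaw,t in ((.2,.6),(-.05,.62)):
    O=tool(yaw+np.pi,-t);tcp=b+O[:,2]*18.7
    C=lambda q:tcp+O@np.array(q)
    print(yaw,'tcp',tcp,'cam',C([69.4,0,-144]),'bodylow',C([38,-42,-73]),C([38,42,-73]),'bodyhigh',C([-38,-42,-73]),C([-38,42,-73]))
    for back in (0,90,150): print(back,rows(tcp-O[:,2]*back,O))
E
python3 j.py
```

```text
[423.3  22.2   0. ] [412.1  22.5   0. ]
cap [414.6  17.7 100. ] [421.   20.8 100. ]
[ 0.5  0.1 -0.3  0.  -1.2 -1.9]
0.2 tcp [578.8  77.6  48.6] cam [443.   50.1 128.2] bodylow [516.1  22.   87.4] [499.4 104.3  87.4] bodyhigh [577.5  34.5 130.3] [560.8 116.8 130.3]
0 (array([-112.3,   -1.5,  234.2]), array([-0. , -0.6, -0. ]))
90 (array([-61.5,  -2.3, 160. ]), array([-0. , -0.6, -0. ]))
150 (array([-27.6,  -2.8, 110.5]), array([-0. , -0.6, -0. ]))
-0.05 tcp [579.4  75.   48.8] cam [439.4  82.  125.7] bodylow [504.   36.7  86.1] [508.2 120.6  86.1] bodyhigh [565.8  33.6 130.3] [570.  117.5 130.3]
0 (array([-112.4,   -4.2,  234. ]), array([ 0.1, -0.6,  0.2]))
90 (array([-61.5,   8. , 160.8]), array([ 0.1, -0.6,  0.2]))
150 (array([-27.6,  16.1, 112. ]), array([ 0.1, -0.6,  0.2]))
```

View pics/wrist2.png

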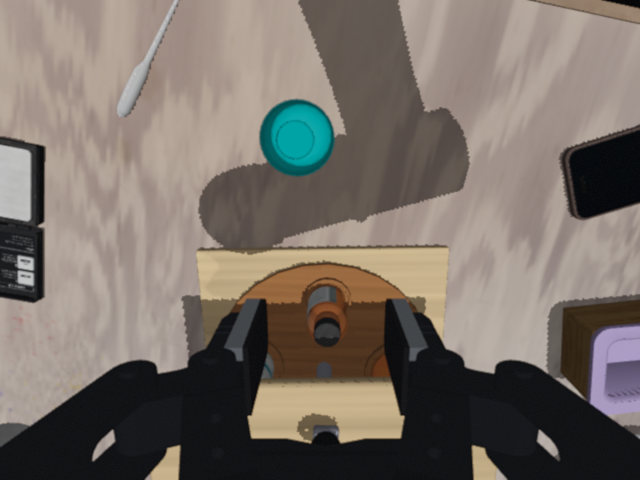

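```bash
cat > k.py <<'E'
from h import *
np.set_printoptions(precision=1,suppress=True)
b=np.array([568.5,75.5,62]);O=tool(np.pi,-.65);tcp=b+O[:,2]*21
for back in (140,0): print(back,tcp-O[:,2]*back,rows(tcp-O[:,2]*back,O))
E
python3 k.py
```

```text
140 [496.5  75.5 156.7] (array([-31. ,  11.6, 126.1]), array([ 0.1, -0.6,  0.2]))
0 [581.2  75.5  45.3] (array([-114.3,   -4. ,  237.5]), array([ 0.1, -0.6,  0.2]))
```

```bash
sed -i 's/precision=1/precision=3/' k.py; python3 k.py
```

```text
140 [496.483  75.5   156.734] (array([-31. ,  11.6, 126.1]), array([ 0.06 , -0.648,  0.179]))
0 [581.209  75.5    45.282] (array([-114.3,   -4. ,  237.5]), array([ 0.06 , -0.648,  0.179]))
```

>>> {"fn": "arm_command", "kwargs": {"rows": [{"grip":0.72,"linear":[-5,4,20],"rot":[0.015,-0.162,0.045]},{"grip":0.72,"linear":[-15,8,50],"rot":[0.03,-0.324,0.09]},{"grip":0.72,"linear":[-24,11,90],"rot":[0.045,-0.486,0.134]},{"grip":0.72,"linear":[-31,11.6,126],"rot":[0.06,-0.648,0.179]},{"grip":0.72,"linear":[-31,11.6,126],"rot":[0.06,-0.648,0.179]},{"grip":0.72,"linear":[-31,11.6,126],"rot":[0.06,-0.648,0.179]},{"grip":0.72,"linear":[-31,11.6,126],"rot":[0.06,-0.648,0.179]},{"grip":0.72,"linear":[-31,11.6,126],"rot":[0.06,-0.648,0.179]}]}}

```text
clock: 10.3
position: [469.6, 55.5, 211.0]
ee_rot: [-0.008, 0.959, 0.005, 0.282]
contact_force: [-0.3, 0.2, -0.6]
gripper_width: 61.5
grasp_force: 0.0
```

```bash
cat > l.py <<'E'
from h import *
np.set_printoptions(precision=3,suppress=True)
p=cam('wrist')
for q,z in (('bottle_centre',63),('small_pocket',24)):
    for r in models.tip_of(p,q)[:2]: print(q,r['pixel'],r['score'],onz(p,r['pixel'],z))
save(p,'pics/w3.png',[proj(p,(568.5,75.5,24)),proj(p,(568.5,75.5,102))])
print(arm.read_state()['joints'])
E
python3 l.py; python3 k.py
```

```text
bottle_centre [350.0, 218.7] 0.88 [568.155  78.042  63.   ]
[ 0.313 -0.098 -1.069  1.28  -0.16  -3.097]
140 [496.483  75.5   156.734] (array([ 6.3, 18.7, 60.2]), array([ 0.015, -0.078,  0.015]))
0 [581.209  75.5    45.282] (array([ -4.6,  16.5, 199.8]), array([ 0.015, -0.078,  0.015]))
```

View pics/w3.png

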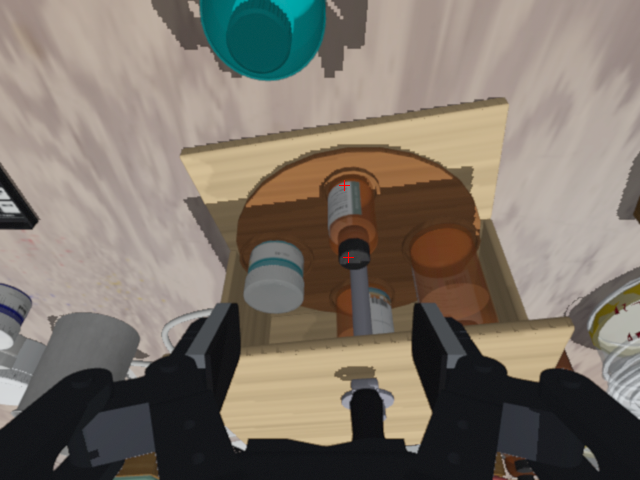

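The wrist view has the bottle with its foot at (345,185) and cap at (352,255), matching my estimate. The arm has run into its j3, j5 and j6 limits. I'll back off, get another state and fit the kinematics so I can pick a feasible tilted pose.

```bash
cat > st.py <<'E'
import json
from h import *
s=arm.read_state()
open('states.jsonl','a').write(json.dumps({k:list(map(float,s[k])) for k in('joints','position','ee_rot')})+'\n')
E
python3 st.py; python3 -c "
from h import *
print(rows([480,60,290],tool(.2+np.pi,0)))
s=imaging; print([m for m in dir(arm) if m[0]!='_'])"
```

```text
(array([-51.7,   4.1, -61. ]), array([-0.048,  0.571, -0.175]))
['IKError', 'read_state', 'tcp_to_grasp']
```

>>> {"fn": "arm_command", "kwargs": {"rows": [{"grip":0.72,"linear":[-13,1,-15],"rot":[-0.012,0.143,-0.044]},{"grip":0.72,"linear":[-26,2,-30],"rot":[-0.024,0.286,-0.088]},{"grip":0.72,"linear":[-39,3,-45],"rot":[-0.036,0.428,-0.131]},{"grip":0.72,"linear":[-52,4,-61],"rot":[-0.048,0.571,-0.175]},{"grip":0.72,"linear":[-52,4,-61],"rot":[-0.048,0.571,-0.175]},{"grip":0.72,"linear":[-52,4,-61],"rot":[-0.048,0.571,-0.175]},{"grip":0.72,"linear":[-52,4,-61],"rot":[-0.048,0.571,-0.175]},{"grip":0.72,"linear":[-52,4,-61],"rot":[-0.048,0.571,-0.175]}]}}

```text
clock: 11.45
position: [479.5, 59.6, 290.0]
ee_rot: [-0.1, 0.995, -0.0, 0.0]
contact_force: [-0.4, -0.4, -0.6]
gripper_width: 61.5
grasp_force: 0.0
```

```bash
python3 st.py; cat > kin.py <<'E'
from h import *
import json
from scipy.optimize import least_squares
D=[json.loads(l) for l in open('states.jsonl')]
D.append(dict(joints=[1.427,.385,.008,0,-1.194,-.259],position=[244.964,574.971,231.312]))
D.append(dict(joints=[.4177,.4248,.3318,0,-1.4774,-1.1307],position=[661.6,118.8,338.4]))
def fk(v,q):
    d,r0,h,L1,u,w,t=v[:7]
    rz=lambda a:R.from_euler('z',a);ry=lambda a:R.from_euler('y',a)
    B=rz(q[0]);A=B*ry(q[1]);F=B*ry(q[1]-q[2])
    W=B.apply([r0,d,h])+A.apply([0,0,L1])+F.apply([u,0,w])
    O=F*R.from_euler('x',v[7]*q[3])*ry(-q[4])
    Tz=O.apply([1,0,0])
    # tool frame: z along x of O; j6 about it
    M=O*ry(np.pi/2)*rz(v[8]*q[5]+v[9])
    return W+Tz*t,M
def fit(sg,verb=1):
    x0=np.array([-160,0,250,300,300,0,250.]);sc=np.array([100,30,150,150,150,60,100.])
    f=lambda x:np.concatenate([fk(list(x)+[sg,1,0],s['joints'])[0]-s['position'] for s in D]+[(x-x0)/sc*.2])
    r=least_squares(f,x0);return r.x,r.fun[:-7]
if __name__=='__main__':
    np.set_printoptions(precision=2,suppress=True)
    for sg in(1,-1):
        v,e=fit(sg);print(sg,v);print(e.reshape(-1,3))
        for s in D[:-2]:
            print(s['joints'])
            for s6 in(1,-1):
                M=fk(list(v)+[sg,s6,0],s['joints'])[1];print(s6,(M.inv()*R.from_quat(s['ee_rot'])).as_rotvec())
E
python3 kin.py
```

```text
1 [-162.61   72.28  411.77  546.85  361.11  -32.84  514.74]
[[-3.24  6.87 -4.1 ]
 [ 3.14 -0.85  4.38]
 [ 2.12 -3.27  9.07]
 [ 2.47 -1.98 -9.35]]
[0.313215856283285, -0.09760312231083422, -1.0686569311020029, 1.279633235239982, -0.16037246802270805, -3.096641442612786]
1 [0.26 0.26 2.05]
-1 [0.25 0.28 2.14]
[0.4612560040898077, 0.09982986963698356, -0.22617675009745067, 0.0008429564427118447, -1.2447407443529959, -1.8327460338386206]
1 [0.   0.   2.09]
-1 [ 0.   -0.   -1.57]
-1 [-137.53  245.43  -92.25  492.29  166.16  101.92  137.59]
[[  4.37 -69.19  -8.35]
 [ 15.66  32.79  13.31]
 [-19.67  21.2   28.7 ]
 [-36.11   8.33 -33.65]]
[0.313215856283285, -0.09760312231083422, -1.0686569311020029, 1.279633235239982, -0.16037246802270805, -3.096641442612786]
1 [ 0.   -0.   -1.66]
-1 [ 0.   -0.   -1.57]
[0.4612560040898077, 0.09982986963698356, -0.22617675009745067, 0.0008429564427118447, -1.2447407443529959, -1.8327460338386206]
1 [0.   0.   2.09]
-1 [ 0.   -0.   -1.57]
```

>>> {"fn": "arm_command", "kwargs": {"rows": [{"grip":0.72,"linear":[0,30,40],"rot":[0.17,0,0]},{"grip":0.72,"linear":[0,60,60],"rot":[0.35,0,0]},{"grip":0.72,"linear":[0,60,60],"rot":[0.5,0,0]}]}}

```text
clock: 11.82
position: [466.7, 119.1, 230.0]
ee_rot: [-0.099, 0.963, -0.249, 0.026]
contact_force: [0.1, -1.3, 1.0]
gripper_width: 61.3
grasp_force: 0.0
```

```bash
python3 st.py
```

>>> {"fn": "arm_command", "kwargs": {"rows": [{"grip":0.72,"linear":[0,-30,0],"rot":[-0.17,0,0]},{"grip":0.72,"linear":[0,-60,0],"rot":[-0.35,0,0]},{"grip":0.72,"linear":[0,-60,0],"rot":[-0.5,0.15,0]},{"grip":0.72,"linear":[0,-60,0],"rot":[-0.6,0.3,0]},{"grip":0.72,"linear":[0,-60,0],"rot":[-0.6,0.3,0]}]}}

```text
clock: 12.45
position: [479.5, 65.9, 258.9]
ee_rot: [-0.06, 0.987, 0.037, -0.147]
contact_force: [0.6, -0.9, 0.5]
gripper_width: 61.3
grasp_force: 0.0
```

```bash
python3 st.py; cat > kin.py <<'E'
from h import *
import json
from scipy.optimize import least_squares
D=[json.loads(l) for l in open('states.jsonl')]
D.append(dict(joints=[1.427,.385,.008,0,-1.194,-.259],position=[244.964,574.971,231.312]))
D.append(dict(joints=[.4177,.4248,.3318,0,-1.4774,-1.1307],position=[661.6,118.8,338.4]))
LO=np.array([-3.14,-1.21,-1.07,-3.16,-2.99,-3.1]);HI=np.array([3.14,2.06,1.41,2.05,-.16,3.1])
def fk(v,q):
    d,r0,h,L1,u,w,t,e,p=v
    rz=lambda a:R.from_euler('z',a);ry=lambda a:R.from_euler('y',a)
    B=rz(q[0]);A=B*ry(q[1]);F=B*ry(q[1]-q[2])
    W=B.apply([r0,d,h])+A.apply([0,0,L1])+F.apply([u,0,w])
    G=F*R.from_euler('x',-q[3]);O=G*ry(-q[4])
    return W+G.apply([0,e,0])+O.apply([t,0,p]),O*ry(np.pi/2)*rz(-q[5]-np.pi/2)
def fit():
    x0=np.array([-80,0,300,350,350,0,250.,-80,0]);sc=np.array([100,30,150,150,150,60,100.,80,60])
    f=lambda x:np.concatenate([fk(x,s['joints'])[0]-s['position'] for s in D]+[(x-x0)/sc*.02])
    r=least_squares(f,x0);return r.x,r.fun[:-9]
def ik(v,pos,O,seeds=40):
    out=[];rng=np.random.default_rng(0)
    def f(q):
        P,M=fk(v,q);return np.concatenate([(P-pos)/100,(M.inv()*R.from_matrix(O)).as_rotvec()])
    for i in range(seeds):
        r=least_squares(f,rng.uniform(LO,HI),bounds=(LO,HI),max_nfev=60)
        if np.abs(r.fun).max()<2e-3 and not any(np.abs(r.x-o).max()<.05 for o in out): out.append(r.x)
    return out
if __name__=='__main__':
    np.set_printoptions(precision=2,suppress=True)
    v,e=fit();print(v);print(e.reshape(-1,3))
    np.save('v.npy',v);print(D[-3]['joints'])
E
python3 kin.py
```

```text
[  -0.08    0.07  160.91  564.55  421.75   -0.06  297.62 -159.77    0.06]
[[-0.01 -0.01  0.03]
 [ 0.05 -0.03  0.01]
 [ 0.   -0.01  0.  ]
 [ 0.01 -0.06  0.01]
 [-0.18  0.09 -0.1 ]
 [-0.04 -0.08  0.05]]
[0.36736809300206974, 0.2800411620374609, -0.04991661314704346, -0.15905606113384943, -1.5024400751598765, -1.7838932644651795]
```

```bash
cat > m.py <<'E'
from kin import *
np.set_printoptions(precision=2,suppress=True)
v=np.load('v.npy');b=np.array([568.5,75.5,62])
for flip in(0,1):
  for yaw in(-.6,-.3,0,.2,.45,.7):
    for t in(.5,.65):
        O=tool(yaw+np.pi*flip,-t if flip else t)
        a=b+O[:,2]*21
        S0=ik(v,a,O,14);S1=ik(v,a-O[:,2]*110,O,14);S2=ik(v,[510,-261+0,62+90],O,8)
        print(flip,yaw,t,'grasp',[s.round(2).tolist() for s in S0],'back',[s.round(2).tolist() for s in S1],'scale',[s.round(2).tolist() for s in S2][:3])
E
python3 m.py
```

```text
0 -0.6 0.5 grasp [[0.22, 0.42, -0.91, 1.85, -0.38, -1.06]] back [[0.58, 0.23, -0.86, 1.07, -0.53, -0.57]] scale []
0 -0.6 0.65 grasp [] back [[0.53, 0.24, -0.98, 1.51, -0.58, -0.96]] scale []
0 -0.3 0.5 grasp [] back [[0.35, 0.16, -0.98, 1.51, -0.29, -0.52]] scale [[-0.18, 0.19, -0.73, 0.37, -0.16, 1.1]]
0 -0.3 0.65 grasp [] back [] scale []
0 0 0.5 grasp [] back [] scale [[-0.27, 0.22, -0.45, -0.31, -0.44, 2.09]]
0 0 0.65 grasp [] back [] scale [[-0.35, 0.21, -0.43, -0.61, -0.37, 2.43]]
0 0.2 0.5 grasp [] back [] scale [[-0.35, 0.25, -0.35, -0.47, -0.6, 2.46]]
0 0.2 0.65 grasp [] back [] scale [[-0.46, 0.24, -0.33, -0.74, -0.58, 2.77]]
0 0.45 0.5 grasp [] back [[0.39, 0.16, -0.65, -0.1, -0.26, 1.72]] scale [[-0.43, 0.29, -0.25, -0.55, -0.78, 2.8]]
0 0.45 0.65 grasp [[0.24, 0.4, -0.44, -0.93, -0.16, 2.67]] back [[0.33, 0.15, -0.64, -0.48, -0.16, 2.14]] scale [[-0.54, 0.3, -0.24, -0.78, -0.8, 3.05]]
0 0.7 0.5 grasp [[0.26, 0.42, -0.4, -0.63, -0.36, 2.56]] back [[0.24, 0.2, -0.45, -0.46, -0.51, 2.39]] scale [[-0.47, 0.34, -0.16, -0.58, -0.94, 3.05]]
0 0.7 0.65 grasp [[0.12, 0.42, -0.36
[... 637 characters left out ...]
le [[-0.35, 0.25, -0.35, -0.47, -0.6, -0.68]]
1 0.2 0.65 grasp [] back [] scale [[-0.46, 0.24, -0.33, -0.74, -0.58, -0.37]]
1 0.45 0.5 grasp [] back [[0.39, 0.16, -0.65, -0.1, -0.26, -1.42]] scale [[-0.43, 0.29, -0.25, -0.55, -0.78, -0.34]]
1 0.45 0.65 grasp [[0.24, 0.4, -0.44, -0.93, -0.16, -0.47]] back [[0.33, 0.15, -0.64, -0.48, -0.16, -1.0]] scale [[-0.54, 0.3, -0.24, -0.78, -0.8, -0.1]]
1 0.7 0.5 grasp [[0.26, 0.42, -0.4, -0.63, -0.36, -0.58]] back [[0.24, 0.2, -0.45, -0.46, -0.51, -0.75]] scale [[-0.47, 0.34, -0.16, -0.58, -0.94, -0.09]]
1 0.7 0.65 grasp [[0.12, 0.42, -0.36, -1.01, -0.4, -0.11]] back [[0.1, 0.2, -0.44, -0.79, -0.5, -0.34]] scale [[-0.57, 0.36, -0.14, -0.76, -1.0, 0.1]]
```

```bash
cat > n.py <<'E'
from kin import *
np.set_printoptions(precision=2,suppress=True)
v=np.load('v.npy');b=np.array([568.5,75.5,62]);c=np.array([649.5,91.5,0]);H=R.from_euler('z',.2)
g=np.array([(x,y,z) for x in np.linspace(-42,42,9) for y in np.linspace(-42.5,42.5,9) for z in np.linspace(-260,-73,40)])
cm=np.array([(x,y,z) for x in (50,90) for y in (-20,20) for z in (-170,-130)])
def roof(P):
    q=H.inv().apply(P-c); d=np.stack([np.maximum(-80-q[:,0],0),np.maximum(np.maximum(160-q[:,2],q[:,2]-170),0)]);return np.hypot(*d).min()
for yaw in(.5,.6,.7):
  for t in(.55,.62,.7):
    O=tool(yaw+np.pi,-t);a=b+O[:,2]*21
    r=[roof(a+[0,0,l]+g@O.T) for l in(0,12)]
    C=a+cm@O.T; turq=np.hypot(C[:,0]-418,C[:,1]-22).min()-30
    out=a+[0,0,12]+H.apply([-120,0,0])
    S=[ik(v,p,O,10) for p in(a-O[:,2]*110,a,a+[0,0,12],out,np.array([510,-261,56])+O[:,2]*21)]
    print(yaw,t,'roof',r,'turq',turq,C[:,2].min(),[min((np.minimum(s-LO,HI-s).min().round(2) for s in x),default=None) if not x else max(np.minimum(s-LO,HI-s).min().round(2) for s in x) for x in S])
E
python3 n.py
```

```text
0.5 0.55 roof [np.float64(0.9177338327763636), np.float64(0.0)] turq -23.93445498674309 107.88332230072679 [np.float64(0.11), np.float64(0.01), np.float64(0.01), None, np.float64(0.5)]
0.5 0.62 roof [np.float64(6.254932298709389), np.float64(0.0)] turq -24.390104044037948 98.41958732785872 [np.float64(0.08), np.float64(0.04), np.float64(0.03), np.float64(0.05), np.float64(0.54)]
0.5 0.7 roof [np.float64(12.864078660160661), np.float64(5.4789184212285065)] turq -21.198707558631543 87.38820656261706 [np.float64(0.11), np.float64(0.1), np.float64(0.09), np.float64(0.16), np.float64(0.58)]
0.6 0.55 roof [np.float64(0.0), np.float64(0.0)] turq -9.175930480071457 107.88332230072679 [np.float64(0.23), np.float64(0.11), np.float64(0.12), np.float64(0.09), np.float64(0.57)]
0.6 0.62 roof [np.float64(2.887126717979827), np.float64(0.0)] turq -8.487494169020543 98.41958732785872 [np.float64(0.22), np.float64(0.14), np.float64(0.14), np.float64(0.15), np.float64(0.6)]
0.6 0.7 roof [np.float64(9.057763692806223), np.float64(1.7223194109978979)] turq -6.722833537176989 87.38820656261706 [np.float64(0.25), np.float64(0.19), np.float64(0.19), np.float64(0.24), np.float64(0.66)]
0.7 0.55 roof [np.float64(0.0), np.float64(0.0)] turq 6.385508345592605 107.88332230072679 [np.float64(0.33), np.float64(0.2), np.float64(0.21), np.float64(0.18), np.float64(0.63)]
0.7 0.62 roof [np.float64(0.05530066054166127), np.float64(0.0)] turq 7.464811131707087 98.41958732785872 [np.float64(0.33), np.float64(0.23), np.float64(0.23), np.float64(0.24), np.float64(0.67)]
0.7 0.7 roof [np.float64(5.40270103286014), np.float64(0.0)] turq 7.539561383967403 87.38820656261706 [np.float64(0.37), np.float64(0.27), np.float64(0.28), np.float64(0.32), np.float64(0.72)]
```

```bash
sed -e 's/62\]);c=/58]);c=/' -e 's/-42,42,9/-38,38,9/' -e 's/(\.5,\.6,\.7)/(.6,.7,.8)/' -e 's/(\.55,\.62,\.7)/(.7,.78,.85)/' -e 's/\*21/*19/' -e 's/(0,12)/(0,9)/' n.py > n2.py; python3 n2.py
```

```text
0.6 0.7 roof [np.float64(15.385457877870037), np.float64(9.849776021028559)] turq -6.119184607249387 84.91789093718603 [np.float64(0.25), np.float64(0.19), np.float64(0.19), np.float64(0.24), np.float64(0.66)]
0.6 0.78 roof [np.float64(22.079914457143737), np.float64(15.90782739425294)] turq -5.777046191432017 73.61625499132586 [np.float64(0.32), np.float64(0.27), np.float64(0.26), np.float64(0.35), np.float64(0.71)]
0.6 0.85 roof [np.float64(27.603547228131198), np.float64(21.08620426807655)] turq -7.70045334247413 63.64289273060668 [np.float64(0.4), np.float64(0.36), np.float64(0.34), np.float64(0.42), np.float64(0.77)]
0.7 0.7 roof [np.float64(11.247413845146149), np.float64(6.26693620366253)] turq 7.199098973285899 84.91789093718603 [np.float64(0.37), np.float64(0.28), np.float64(0.28), np.float64(0.32), np.float64(0.73)]
0.7 0.78 roof [np.float64(18.06938738406487), np.float64(12.113846260194984)] turq 6.813655671723367 73.61625499132586 [np.float64(0.43), np.float64(0.35), np.float64(0.34), np.float64(0.41), np.float64(0.78)]
0.7 0.85 roof [np.float64(23.792108966363454), np.float64(17.40762877813476)] turq 6.171546926293921 63.64289273060668 [np.float64(0.49), np.float64(0.42), np.float64(0.41), np.float64(0.45), np.float64(0.84)]
0.8 0.7 roof [np.float64(7.014354378580492), np.float64(1.919722423333836)] turq 20.770543044449717 84.91789093718603 [np.float64(0.47), np.float64(0.36), np.float64(0.36), np.float64(0.39), np.float64(0.79)]
0.8 0.78 roof [np.float64(13.786810289055596), np.float64(8.158370659499568)] turq 20.70217162667256 73.61625499132586 [np.float64(0.52), np.float64(0.42), np.float64(0.42), np.float64(0.48), np.float64(0.85)]
0.8 0.85 roof [np.float64(19.627636797579004), np.float64(13.45294072979086)] turq 20.69021244447692 63.64289273060668 [np.float64(0.59), np.float64(0.49), np.float64(0.48), np.float64(0.49), np.float64(0.9)]
```

```bash
cat > o.py <<'E'
from kin import *
np.set_printoptions(precision=3,suppress=True)
v=np.load('v.npy');b=np.array([568.5,75.5,58]);O=tool(.75+np.pi,-.8);a=b+O[:,2]*20
for p in(a-O[:,2]*120,a): print(p,rows(p,O),ik(v,p,O,10))
E
python3 o.py
```

```text
[516.012  26.602 127.671] (array([-66.9, -54.9, 112.2]), array([-0.079, -1.021, -0.672])) [array([-0.137,  0.235, -0.435, -1.126, -0.663,  0.163])]
[578.998  85.28   44.066] (array([-158.2,  -11.3,  176.7]), array([-0.079, -1.021, -0.672])) [array([-0.061,  0.462, -0.357, -1.354, -0.561,  0.378])]
```

>>> {"fn": "arm_command", "kwargs": {"rows": [{"grip":0.72,"linear":[-10,-8,16],"rot":[-0.011,-0.146,-0.096]},{"grip":0.72,"linear":[-19,-16,32],"rot":[-0.023,-0.292,-0.192]},{"grip":0.72,"linear":[-29,-24,48],"rot":[-0.034,-0.438,-0.288]},{"grip":0.72,"linear":[-38,-31,64],"rot":[-0.045,-0.583,-0.384]},{"grip":0.72,"linear":[-48,-39,80],"rot":[-0.056,-0.729,-0.48]},{"grip":0.72,"linear":[-57,-47,96],"rot":[-0.068,-0.875,-0.576]},{"grip":0.72,"linear":[-67,-55,112],"rot":[-0.079,-1.021,-0.672]},{"grip":0.72,"linear":[-67,-55,112],"rot":[-0.079,-1.021,-0.672]},{"grip":0.72,"linear":[-67,-55,112],"rot":[-0.079,-1.021,-0.672]}]}}

```text
clock: 13.58
position: [513.7, 28.2, 128.5]
ee_rot: [-0.34, 0.856, 0.142, 0.363]
contact_force: [-0.9, -0.2, -0.9]
gripper_width: 61.3
grasp_force: 0.0
```

```bash
sed -i 's/568.5,75.5,24/569,76,24/;s/568.5,75.5,102/569,76,102/;s/w3/w4/' l.py; python3 l.py; python3 o.py
```

```text
bottle_centre [321.1, 252.1] 0.88 [571.527  79.803  63.   ]
small_pocket [321.2, 199.9] 0.94 [572.983  80.764  24.   ]
[-0.135  0.231 -0.438 -1.12  -0.663  0.156]
[516.012  26.602 127.671] (array([-0.6, -1.5,  1.3]), array([ 0.002, -0.003, -0.   ])) [array([-0.137,  0.235, -0.435, -1.126, -0.663,  0.163])]
[578.998  85.28   44.066] (array([ -1. ,  -1.7, 121.3]), array([ 0.002, -0.003, -0.   ])) [array([-0.061,  0.462, -0.357, -1.354, -0.561,  0.378])]
```

View pics/w4.png

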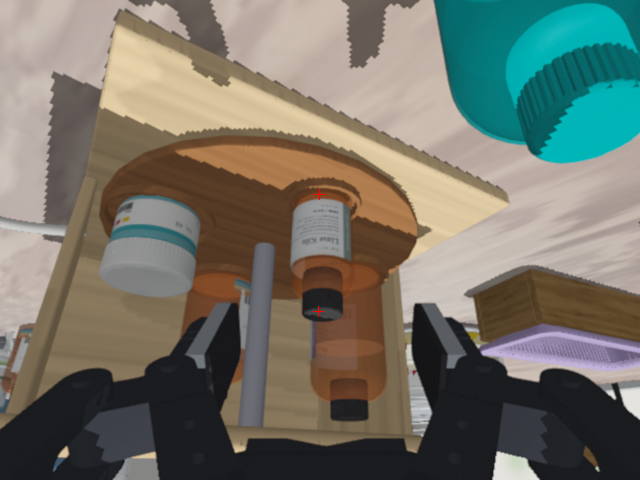

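The wrist view puts the bottle centred between the open fingers (column 321), with foot and cap matching the markers at (319,195) and (319,312). The turquoise bottle is clear on the right, so I'm going in.

>>> {"fn": "arm_command", "kwargs": {"rows": [{"grip":0.72,"linear":[-2,-1,45],"rot":[0,0,0]},{"grip":0.72,"linear":[-2,-1,80],"rot":[0,0,0]},{"grip":0.72,"linear":[-2,-1,105],"rot":[0,0,0]},{"grip":0.72,"linear":[-2,-1,123],"rot":[0,0,0]},{"grip":0.72,"linear":[-2,-1,123],"rot":[0,0,0]},{"grip":0.72,"linear":[-2,-1,123],"rot":[0,0,0]}]}}

```text
clock: 14.48
position: [581.5, 88.1, 45.3]
ee_rot: [-0.339, 0.856, 0.143, 0.362]
contact_force: [0.4, -0.1, 0.7]
gripper_width: 61.3
grasp_force: 0.0
```

```bash
cat > q.py <<'E'
from h import *
np.set_printoptions(precision=1,suppress=True)
p=cam('wrist');save(p,'pics/w5.png')
for q,z in (('bottle_centre',63),):
    for r in models.tip_of(p,q)[:2]: print(q,r['pixel'],r['score'],onz(p,r['pixel'],z))
s=arm.read_state();O=R.from_quat(s['ee_rot']).as_matrix();print('grasp pt',np.array(s['position'])-18.7*O[:,2],s['contact_force'])
E
python3 q.py
```

```text
bottle_centre [328.2, 356.6] 0.98 [572.2  81.9  63. ]
grasp pt [572.   78.5  58.6] [-0.2  0.5 -0.2]
```

>>> {"fn": "arm_command", "kwargs": {"rows": [{"grip":0.35,"linear":[0,0,0],"rot":[0,0,0]},{"grip":0.35,"linear":[0,0,0],"rot":[0,0,0]},{"grip":0.35,"linear":[0,0,0],"rot":[0,0,0]},{"grip":0.35,"linear":[0,0,0],"rot":[0,0,0]},{"grip":0.35,"linear":[0,0,0],"rot":[0,0,0]},{"grip":0.35,"linear":[0,0,0],"rot":[0,0,0]}]}}

```text
clock: 15.32
position: [581.9, 87.9, 45.3]
ee_rot: [-0.339, 0.856, 0.143, 0.363]
contact_force: [-3.1, -1.5, 6.2]
gripper_width: 35.6
grasp_force: 59.7
```

```bash
cat > r.py <<'E'
from kin import *
np.set_printoptions(precision=3,suppress=True)
v=np.load('v.npy');s=arm.read_state();q=R.from_quat(s['ee_rot']);O=q.as_matrix();P=np.array(s['position'])
b=np.array([571,79,0]);off=P-b   # bottle axis -> TCP (z: foot was 24)
dz=lambda foot:foot-24
for n,bt in (('lift',[571,79,dz(34)]),('out',[571-88,79-82,dz(60)]),('mid',[470,-110,dz(80)]),('above',[510,-261,dz(40)]),('place',[510,-261,dz(20)])):
    p=off+bt; print(n,p,q.inv().apply(p-P).round(1),[np.minimum(x-LO,HI-x).min() for x in ik(v,p,O,10)])
E
python3 r.py
```

```text
lift [581.949  87.855  55.336] [-7.2 -0.  -7. ] [np.float64(0.39814356974087894)]
out [493.949   5.855  81.336] [  57.8    0.4 -111.4] [np.float64(0.5347792318907701)]
mid [ 480.949 -101.145  101.336] [ 101.1  -68.8 -184.7] [np.float64(0.6669996028770624)]
above [ 520.949 -252.145   61.336] [ 181.5 -206.2 -210. ] [np.float64(0.8519555561012412)]
place [ 520.949 -252.145   41.336] [ 195.9 -206.2 -196.1] [np.float64(0.8344783609126553)]
```

>>> {"fn": "arm_command", "kwargs": {"rows": [{"grip":0.35,"linear":[-3,0,-3],"rot":[0,0,0]},{"grip":0.35,"linear":[-7.2,0,-7],"rot":[0,0,0]},{"grip":0.35,"linear":[-7.2,0,-7],"rot":[0,0,0]},{"grip":0.35,"linear":[6,0,-28],"rot":[0,0,0]},{"grip":0.35,"linear":[25,0,-55],"rot":[0,0,0]},{"grip":0.35,"linear":[45,0,-85],"rot":[0,0,0]},{"grip":0.35,"linear":[58,0,-111],"rot":[0,0,0]},{"grip":0.35,"linear":[58,0,-111],"rot":[0,0,0]}]}}

```text
clock: 16.32
position: [493.7, 4.9, 80.7]
ee_rot: [-0.338, 0.857, 0.142, 0.363]
contact_force: [0.7, -0.0, -0.4]
gripper_width: 35.4
grasp_force: 59.9
```

```bash
cat > t.py <<'E'
from h import *
np.set_printoptions(precision=1,suppress=True)
s=arm.read_state();print(s['position'],s['gripper_width'],s['grasp_force'])
q=R.from_quat(s['ee_rot']);P=np.array(s['position']);bf=P-[10.9,8.9,21.3]  # predicted bottle foot
im=[]
for n in('scene','top'):
    p=cam(n);A=proj(p,bf);B=proj(p,bf+[0,0,78]);
    for r in models.tip_of(p,'bottle_centre')[:2]: print(n,r['pixel'],r['score'],onz(p,r['pixel'],bf[2]+39),'pred',bf+[0,0,39])
    f=p['frame'][:,:,::-1].copy()
    for m in(A,B): cv2.drawMarker(f,tuple(m.astype(int)),(0,0,255),0,6,1)
    x,y=(A/2+B/2).astype(int);im.append(cv2.resize(f[y-50:y+50,x-65:x+65],None,fx=3,fy=3,interpolation=2))
cv2.imwrite('pics/c6.png',np.hstack(im))
E
python3 t.py
```

```text
[493.7   4.9  80.7] 35.41983747812219 59.92423787713051
scene [284.6, 261.1] 0.7 [494.2  -2.7  98.4] pred [482.8  -4.   98.4]
top [278.7, 301.6] 0.56 [482.2 -11.5  98.4] pred [482.8  -4.   98.4]
```

View pics/c6.png

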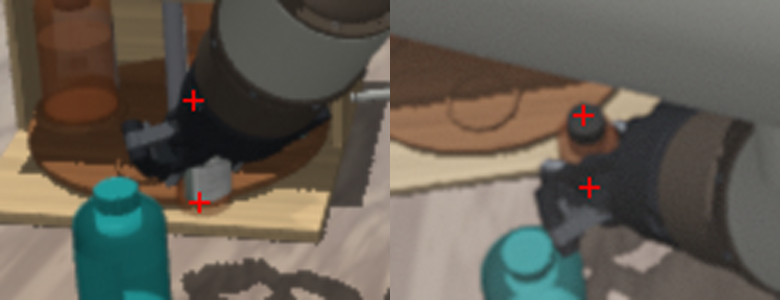

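The crop shows the bottle held upright. In the scene view the foot is at about (205,203) and in the top view the cap is at about (585,122), both within a few mm of prediction. Carrying it to the scale.

```bash
cat > r2.py <<'E'
from h import *
s=arm.read_state();q=R.from_quat(s['ee_rot']);P=np.array(s['position']);bf=P-[10.9,8.9,21.3]
for n,t in (('mid',[475,-100,85]),('above',[510.5,-261,50])): print(n,q.inv().apply(np.array(t)-bf).round(1),np.array(t)-bf)
print('dir z',q.inv().apply([0,0,1]))
E
python3 r2.py
```

```text
mid [ 32.2 -64.9 -70.7] [ -8.92381247 -97.43776952  26.19362325]
above [ 116.1 -206.6 -106.8] [  26.57618753 -258.43776952   -8.80637675]
dir z [-0.71771312 -0.00077727 -0.69633848]
```

>>> {"fn": "arm_command", "kwargs": {"rows": [{"grip":0.35,"linear":[11,-21,-24],"rot":[0,0,0]},{"grip":0.35,"linear":[32,-65,-71],"rot":[0,0,0]},{"grip":0.35,"linear":[55,-100,-82],"rot":[0,0,0]},{"grip":0.35,"linear":[76,-137,-94],"rot":[0,0,0]},{"grip":0.35,"linear":[96,-172,-102],"rot":[0,0,0]},{"grip":0.35,"linear":[110,-195,-105],"rot":[0,0,0]},{"grip":0.35,"linear":[116,-206.6,-107],"rot":[0,0,0]},{"grip":0.35,"linear":[116,-206.6,-107],"rot":[0,0,0]},{"grip":0.35,"linear":[116,-206.6,-107],"rot":[0,0,0]},{"grip":0.35,"linear":[116,-206.6,-107],"rot":[0,0,0]}]}}

```text
clock: 17.77
position: [520.7, -251.6, 72.3]
ee_rot: [-0.339, 0.856, 0.143, 0.363]
contact_force: [-0.7, -0.8, 0.6]
gripper_width: 35.9
grasp_force: 60.0
```

```bash
sed -i 's/c6/c7/' t.py; python3 t.py; python3 r2.py
```

```text
[ 520.7 -251.6   72.3] 35.93823444418754 60.04490286111832
scene [413.8, 280.7] 0.79 [ 511.9 -260.2   90. ] pred [ 509.8 -260.5   90. ]
scene [409.6, 299.0] 0.5 [ 446.4 -265.8   90. ] pred [ 509.8 -260.5   90. ]
top [417.8, 295.3] 0.67 [ 510.1 -264.8   90. ] pred [ 509.8 -260.5   90. ]
mid [-83.8 141.3  37. ] [-34.86188741 161.15620347  34.20403279]
above [ 0.2 -0.3  1. ] [ 0.63811259  0.15620347 -0.79596721]
dir z [-0.71767627 -0.00133054 -0.69637562]
```

View pics/c7.png

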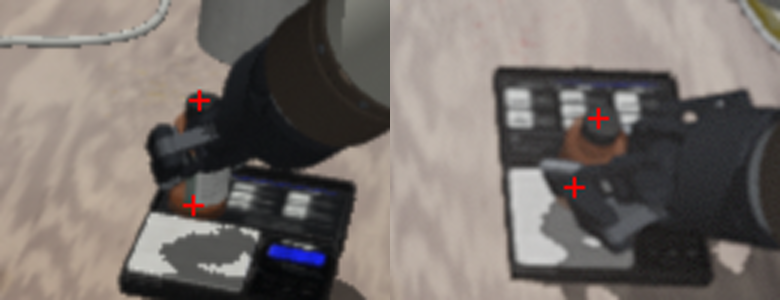

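The crop shows the bottle upright over the plate, with the cap at the marker and the foot above the plate's centre. Lowering.

>>> {"fn": "arm_command", "kwargs": {"rows": [{"grip":0.35,"linear":[10,0,9.7],"rot":[0,0,0]},{"grip":0.35,"linear":[18,0,17.5],"rot":[0,0,0]},{"grip":0.35,"linear":[20.8,0,20.2],"rot":[0,0,0]},{"grip":0.35,"linear":[22,0,21.2],"rot":[0,0,0]},{"grip":0.35,"linear":[22,0,21.2],"rot":[0,0,0]},{"grip":0.35,"linear":[22,0,21.2],"rot":[0,0,0]}]}}

```text
clock: 18.73
position: [520.8, -252.8, 41.5]
ee_rot: [-0.339, 0.856, 0.143, 0.363]
contact_force: [-0.0, -0.2, -0.6]
gripper_width: 35.7
grasp_force: 60.0
```

Predicted foot is at 20 mm with no contact yet, so I'm lowering in 0.7 mm steps.

>>> {"fn": "arm_command", "kwargs": {"rows": [{"grip":0.35,"linear":[0.5,0,0.5],"rot":[0,0,0]},{"grip":0.35,"linear":[1,0,1],"rot":[0,0,0]},{"grip":0.35,"linear":[1,0,1],"rot":[0,0,0]},{"grip":0.35,"linear":[1,0,1],"rot":[0,0,0]}]}}

```text
clock: 19.23
position: [520.7, -252.7, 39.8]
ee_rot: [-0.339, 0.856, 0.143, 0.362]
contact_force: [-0.0, 0.6, -0.1]
gripper_width: 35.7
grasp_force: 60.0
```

>>> {"fn": "arm_command", "kwargs": {"rows": [{"grip":0.35,"linear":[0.4,0,0.4],"rot":[0,0,0]},{"grip":0.35,"linear":[0.8,0,0.8],"rot":[0,0,0]},{"grip":0.35,"linear":[0.8,0,0.8],"rot":[0,0,0]},{"grip":0.35,"linear":[0.8,0,0.8],"rot":[0,0,0]}]}}

```text
clock: 19.73
position: [520.8, -252.6, 39.5]
ee_rot: [-0.339, 0.856, 0.143, 0.363]
contact_force: [-2.0, -0.3, 5.4]
gripper_width: 35.7
grasp_force: 60.5
```

Contact with the plate (5 N up). Releasing, then backing off along the tool axis.

>>> {"fn": "arm_command", "kwargs": {"rows": [{"grip":0.35,"linear":[0,0,0],"rot":[0,0,0]},{"grip":0.55,"linear":[0,0,0],"rot":[0,0,0]},{"grip":0.72,"linear":[0,0,0],"rot":[0,0,0]},{"grip":0.72,"linear":[0,0,0],"rot":[0,0,0]},{"grip":0.72,"linear":[0,0,0],"rot":[0,0,0]},{"grip":0.72,"linear":[0,0,-20],"rot":[0,0,0]},{"grip":0.72,"linear":[0,0,-50],"rot":[0,0,0]},{"grip":0.72,"linear":[0,0,-100],"rot":[0,0,0]},{"grip":0.72,"linear":[0,0,-140],"rot":[0,0,0]},{"grip":0.72,"linear":[0,0,-140],"rot":[0,0,0]}]}}

```text
clock: 20.98
position: [446.6, -324.3, 139.4]
ee_rot: [-0.339, 0.857, 0.139, 0.363]
contact_force: [-0.3, 0.7, -0.9]
gripper_width: 61.5
grasp_force: 0.0
```

```bash
cat > u.py <<'E'
from h import *
np.set_printoptions(precision=1,suppress=True)
o=[]
for n in('scene','top','wrist'):
    p=cam(n)
    for r in models.tip_of(p,'bottle_centre')[:1]: print(n,r['pixel'],r['score'],onz(p,r['pixel'],57));o.append((p,r['pixel']))
    for r in models.tip_of(p,'small_bottle')[:1]: print(n,'foot',r['pixel'],r['score'],onz(p,r['pixel'],18))
    if n=='scene': f=p['frame'][:,:,::-1]
print(tri(o) if len(o)>1 else '')
cv2.imwrite('pics/end.png',cv2.resize(f[150:350,180:480],None,fx=2.6,fy=2.6,interpolation=2))
s=arm.read_state();print(s['contact_force'])
E
python3 u.py
```

```text
scene [415.0, 297.5] 0.74 [ 506.3 -265.4   57. ]
scene foot [412.9, 315.3] 0.77 [ 503.5 -264.    18. ]
top [417.3, 305.2] 0.56 [ 509.9 -269.7   57. ]
top foot [411.4, 314.2] 0.57 [ 513.8 -265.7   18. ]
wrist [324.0, 243.8] 0.71 [ 513.5 -258.5   57. ]
wrist foot [323.0, 191.2] 0.84 [ 511.6 -261.2   18. ]
(array([ 504.7, -266.8,   61.7]), [np.float64(3.2184041964321297), np.float64(2.301935220366797), np.float64(1.5241487464704087)])
[-0.2  0.  -0.3]
```

View pics/end.png

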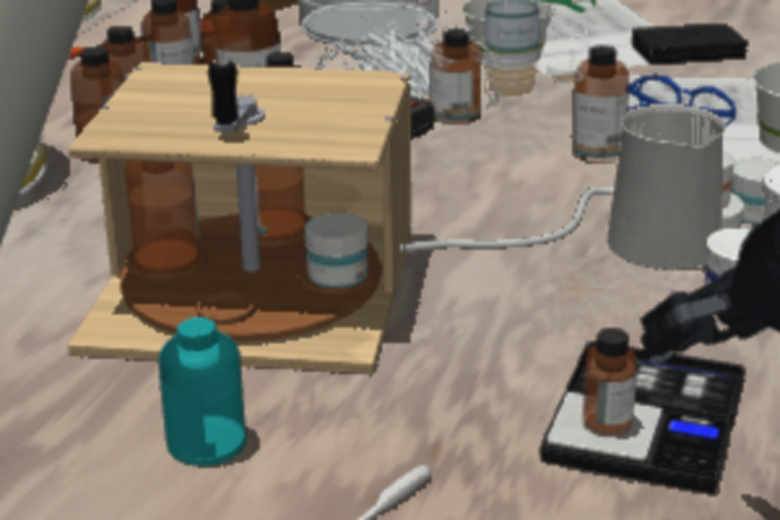

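The picture shows the small bottle upright in the middle of the plate at about (610,385). The other three containers stand in their pockets, and the gripper is clear.

```bash
python3 -c "
from bench import job
print(job.job_done())"
```

```text
the job is handed in; nothing more can be done
None
```

The small bottle stands upright near the middle of the scale's plate, the other three containers are still standing in their pockets, and the job was handed in at about 21 s of the 58 s; no verdict came back.

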